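# Take the hollow punch off its latched hook and stand it in the punching guide

### The arm

A 6-joint arm with a two-finger parallel gripper is mounted at the origin on the work surface. World frame = base frame: x ahead of the robot, y to its left, z up, the work surface at z = 0. Lengths are in mm, angles in rad, forces in N, time in s.
With the tool pointing down it reaches from about 350 to 875 mm from the base axis. Payload 4.2 kg.
Tool frame: the origin (TCP) lies on the mounting face of the last link; the fingertips stand 173 mm ahead of it and the grasp point (between the pads) lies grip_point_offset ahead of it (grip_point_offset is the distance from the TCP to the grasp point, in mm); z points along the fingers, y is the line along which they close (so a half turn about z gives the same grasp; the last joint's range is limited). The gripper opens to 85 mm and grips with 20 to 120 N. Pads are 22 mm wide; open, the fingers measure 114 mm over their backs; the gripper's body (76 mm by 85 mm) begins 54 mm behind the grasp point. The pads swing forward as they close: fully open they stand 13 mm farther back than shut.
Start: joints at [1.465, 0.385, 0.008, 0, -1.194, -0.259], TCP at [222.944, 583.863, 404.712] pointing down, gripper open.
Joint ranges: [-3.14, 3.14], [-1.21, 2.06], [-1.07, 1.41], [-3.16, 2.05], [-2.99, -0.16], [-3.1, 3.1]. Speed limits (rad/s): [2.79, 2.79, 3.14, 3.14, 3.14, 3.14].

### API

Orientations are given as a unit quaternion [x, y, z, w].
In Python, from bench import read_state, get_image, job_done, recognise, place_of, grip_point_offset gives the robot as it stands. The module is installed in compiled form; this text tells all that it offers.
- The arm moves only by the tool carry_out, never from a script. Its arguments are lists of equal length, an entry for each row: "slide": the shift along the tool's x, y, z in m, a list of three; "roll": the turn about the tool's z in degrees; "claw": the finger opening in m, from 0 to 0.0854. A call has 1 to 8 rows; each row is the pose to reach, as a shift and turn from the pose commanded when the call began, along the tool's axes at that moment; what a row does not reach only later rows make up. A row lasts 1/8 s, in which the tool goes at most 62.5 mm and 10.7 degrees, less where a joint would pass 70% of its speed; a pose out of reach is approached as far as the arm can. A call with a gripper value outside its range is refused whole. The fingers move at their own pace and stop on an object; the grip force is fixed at half the most. Time passes only in rows, so rows that repeat a pose let the fingers close. It gives the time, the measured TCP pose, the force, the opening and the grip force at its end, in the units of the state.
- read_state(): the state, without advancing time (a new reading comes with each control period).
- get_image(name): name is "scene" or "top" or "wrist"; returns a dict with "img" (480x640x3 uint8, red, green, blue), "z_map" (480x640 float32, mm along the optical axis (not along the pixel's ray), 0 where there is no reading), "mtx" (3x3 intrinsics, pixels), "k1" (the pictures are not rectified: a ray, as slopes to the right and down, at radius r is drawn at 1 + k1 r^2 times it, then the intrinsics apply), "world_from_camera" (4x4, takes a point from camera to world coordinates); the wrist camera has in their place "T_tool_cam" (4x4, takes a point from camera to tool coordinates, whose origin is the TCP and whose axes are the flange's). Camera axes: x right, y up, looking along -z (the intrinsics and any distortion apply to the point x, -y, -z); pixel columns grow to the right and rows downward; lengths in mm; the calibration is good to about 2 mm. A picture is of the moment at which its call begins: read the wrist's pose just before it.
- job_done(): hands the job in; it is judged then, once.
Trained networks look in a picture, given as the dict that the camera call returned (one of the last four; its "shot" number tells which), for a name from the list of things; names that differ only in an ending like _2 or _b are one class to them, and where a whole thing is asked for, a point or a joint stands for the part that bears it (a point fixed in the world has none). Each returns a list of dicts, best first, with "conf" (0 to 1); they miss things now and then, are a little off and sometimes report something else, mostly with a low value. They report only what shows in the picture. A call takes as long as a camera call. They do not tell look-alikes from the thing itself.
- recognise(picture, thing): "at" ([column, row] in pixels, amid what is visible of it).
- place_of(picture, thing): "at" ([column, row] in pixels: a listed point, or the origin of a listed thing).
The state is a dict: "clock": time; "joints": joint angles; "joint_vel": joint speeds; "joint_efforts": joint torques, N m; "position": TCP position; "ee_rot": TCP orientation; "contact_force": force on the tool from outside, world axes, zero at the start; "wrist_torque": the same for the moment, N m; "gripper_width": finger opening in mm; "grasp_force": force on a finger pad.
Only numpy, scipy, OpenCV 4.12 (cv2) and the standard library are available. Lean on these libraries where they do the work, as an engineer would, in place of code of your own. Each camera call takes 0.05 s, during which the arm holds its last target. There are 200 camera calls.

### The job

Swing the keeper bar of the punch stand wide open, then lift the hollow punch up over the lips of its forked hook and off towards you. Stand it cutting end down in the round hole of the guide block, lowering it gently until you feel it rest on the pad inside (do not drop it or ram it), and let go. Leave the mallet, the beaker and the jar where they are.

Things in the scene. Friction and masses are not known exactly. Their poses are not given: they have to be found in the camera images.
- stand: Punch stand: grey foot plate and a steel post carrying a forked hook. Origin on the table below the hook. Its axes: x from the fork's open mouth to the post (post axis 67 mm behind the hook), y across the prongs, z up. The fork leans: its outward direction is (-0.955, 0, -0.296), its upward normal (-0.296, 0, 0.955) in these axes.
- hook (a point): Centre of the forked hook, on the fork's upper face, 170 mm above the table; axes as stand. Two flat steel prongs, each 14 mm wide and 8 mm thick, 24 mm gap between them, open at the front. They end 28 mm out from here in upturned lips 7 mm high.
- punch_handle (a point): Centre of the punch's black round handle (22 mm diameter, 64 mm long), 123 mm above the cutting end; z axis along the punch towards the handle. The punch hangs with its collar on the prongs and its neck between them, leaning 0.30 rad with the fork. Lift it along its axis over the lips (at most 35 mm: the cutting end cannot pass between the prongs), then outwards 60 mm, then up along its axis (or 90 mm out, then straight up).
- punch: Hollow punch, 155 mm long, about 0.35 kg. From the bottom: steel cutting end 30 mm diameter and 40 mm long, tapered to 22 mm over its last 6 mm; neck 18 mm diameter up to 85 mm; collar 46 mm diameter, 6 mm thick; then the handle. Origin at the centre of the cutting end's face, z axis towards the handle.
- punch_foot (a point): Centre of the punch's cutting end face, 123 mm below punch_handle on the punch's axis; z axis as there.
- keeper_pin (a point): Grip point on the keeper's upright aluminium pin (10 mm diameter, parallel to the hanging punch; its top is 12 mm above this point, the bar 20 mm below). The keeper is a flat aluminium bar across the fork's mouth, just above the collar, that stops the punch from being lifted off; the pin stands at its free end.
- keeper_hinge (a point): Point on the keeper's hinge axis, level with keeper_pin along that axis and 102 mm from it. The axis is the leaning fork's normal.
- keeper (a joint): Angle of the keeper, rad: 0 closed across the mouth; it opens clockwise seen from above (the pin goes outward, away from the post, then round to the hinge's side) to a stop at 2.3. Light friction (about 1 N at the pin); it stays where it is left. At 1.57 the bar points straight outwards.
- guide_mouth (a point): Centre of the mouth of the upright round hole (34 mm diameter, 3 mm chamfer) in the guide block, a plain aluminium block 70 x 70 mm, 85 mm high; the mouth is 97 mm above the table. Inside lies a firm pad at a depth that is not reported and differs each time, 26 to 75 mm below the mouth: feel for it.
- station: Punching station: grey board 160 x 160 x 12 mm with the guide block and the pad in it, fixed. Origin under the board's centre, straight below guide_mouth.
- mallet_head (a point): Centre of the head of a mallet lying on the table (grey head with white faces, 92 mm long, 44 mm diameter; wooden handle 180 mm). Leave alone.
- beaker: Clear beaker, 72 mm wide, 95 mm high, origin under its centre. Leave alone.
- jar: White jar with a blue cap, 66 mm wide, 100 mm high, origin under its centre. Leave alone.
Things that resemble listed ones, but are neither listed nor needed, are in the scene too. Of the things like the punch, leave any that is orange; of the rest the smaller one is meant. What is shaped like the stand but brown is not meant.

How it is judged (in metres and radians):
On the way, in this order (a step that is already met when the one before it is completed fails the run):
1. the keeper is swung wide open (past 1.3 rad) with the punch still hanging on its hook (value of joint keeper above 1.3 rad and distance of punch_handle from where it was at the start of the episode below 0.03 m), for 0.1 s.
2. the punch is off the hook: its cutting end is clear of the fork and well away from it (distance between punch_handle and hook above 0.13 m and height (world z) of punch_foot above 0.075 m), for 0.1 s.
At the end, for the whole second after the job is handed in: The punch stands at rest and released in the guide hole: its cutting end at least 22 mm below the mouth and within 6 mm of the hole's axis, its axis within 0.15 rad of vertical. The keeper is still open (over 1.2 rad) (z of punch_foot in the frame of guide_mouth below -0.022 m and horizontal distance between punch_foot and guide_mouth below 0.006 m and angle between punch_handle's own z axis and vertical below 0.15 rad and linear speed of punch below 0.02 m/s and contact force between the fingers and punch below 0.1 N and value of joint keeper above 1.2 rad); the robot touches nothing.
It fails at once if the punch drops or is driven fast down the guide hole (faster than 0.2 m/s inside it) (linear speed of punch above 0.2 m/s and z of punch_foot in the frame of guide_mouth below -0.005 m and horizontal distance between punch_foot and guide_mouth below 0.02 m).
It fails at once if the punch is dropped (faster than 0.25 m/s while nothing holds it) (linear speed of punch above 0.25 m/s and contact force between the fingers and punch below 0.3 N).
It fails at once if the punch is rammed into the guide or its pad (over 50 N) (contact force between punch and station above 50 N).
It fails at once if the mallet, the beaker or the jar is moved by more than 30 mm (distance of any of mallet_head, beaker, jar from where it was at the start of the episode above 0.03 m).
It also fails if it takes over 72 s, if anything falls off the work surface, if the arm or the gripper's body presses on something with over 40 N, if the wrist force passes 120 N, or if a joint passes its speed limit or range.

## Working session

There is one attempt and no reset: what is moved stays moved. The work goes in short steps, Python scripts to look and compute and a tool call to move; the robot and the scene stay as the last step left them, time stands still between calls to the robot, and variables do not carry over. Pictures are saved under pics/ and viewed, at most 10 in all, crops included, and the job is handed in when it is done.

Besides the shell and the picture viewer there is one more tool, called after ">>>" by a JSON object that holds its "api" and its "payload", one argument or row to a line. carry_out: Moves the arm, as the interface text tells. Its arguments: {"type":"object","properties":{"slide":{"type":"array"},"roll":{"type":"array"},"claw":{"type":"array"}},"required":["slide","roll","claw"]}

```bash
mkdir -p pics; cat > h.py <<'E'
import numpy as np, cv2
from scipy.spatial.transform import Rotation as R
from bench import *
def T_tool():
    s=read_state(); T=np.eye(4); T[:3,:3]=R.from_quat(s["ee_rot"]).as_matrix(); T[:3,3]=s["position"]; return T
def shot(name):
    T=T_tool(); p=get_image(name)
    p["W"]=p["world_from_camera"] if name!="wrist" else T@p["T_tool_cam"]; return p
def ray(p,uv):
    K=np.array(p["mtx"]); d=np.array([(uv[0]-K[0,2])/K[0,0],(uv[1]-K[1,2])/K[1,1]]); s=d.copy()
    for _ in range(20): s=d/(1+p["k1"]*(s@s))
    return np.array([s[0],-s[1],-1.])
def at_z(p,uv,z):
    W=np.array(p["W"]); r=W[:3,:3]@ray(p,uv); o=W[:3,3]; return o+r*(z-o[2])/r[2]
def at_d(p,uv):
    u,v=int(round(uv[0])),int(round(uv[1])); d=p["z_map"][v,u]; W=np.array(p["W"]); return W[:3,:3]@(ray(p,uv)*d)+W[:3,3]
def proj(p,X):
    W=np.linalg.inv(np.array(p["W"])); c=W[:3,:3]@np.array(X)+W[:3,3]; s=np.array([c[0],-c[1]])/-c[2]
    s=s*(1+p["k1"]*(s@s)); K=np.array(p["mtx"]); return np.array([K[0,0]*s[0]+K[0,2],K[1,1]*s[1]+K[1,2]])
def tri(ps,uvs):
    A=np.zeros((3,3));b=np.zeros(3)
    for p,uv in zip(ps,uvs):
        W=np.array(p["W"]); r=W[:3,:3]@ray(p,uv); r/=np.linalg.norm(r); M=np.eye(3)-np.outer(r,r); A+=M; b+=M@W[:3,3]
    return np.linalg.solve(A,b)
def save(p,n): cv2.imwrite("pics/"+n,p["img"][:,:,::-1])
E
python3 - <<'E'
from h import *
np.set_printoptions(precision=1,suppress=True)
print(grip_point_offset() if callable(grip_point_offset) else grip_point_offset)
print(T_tool())
ps={n:shot(n) for n in("scene","top")}
for n,p in ps.items():
    save(p,n+".png"); print(n,np.array(p["W"])[:3,3],p["mtx"][0][0])
    for t in["hook","punch_handle","punch_foot","keeper_pin","keeper_hinge","guide_mouth","stand","mallet_head","beaker","jar"]:
        for q in place_of(p,t)[:4]: print(n,t,np.array(q["at"]),round(q["conf"],2),at_d(p,q["at"]))
i=np.hstack([p["img"] for p in ps.values()])
E
```

```text
154.70000000000002
[[  0.9  -0.4  -0.  222.9]
 [ -0.4  -0.9  -0.  583.7]
 [  0.    0.   -1.  403.6]
 [  0.    0.    0.    1. ]]
scene [1061.5  531.6 1133.8] 471.48814946212536
scene hook [283.1 107.3] 0.93 [  84.5 -334.9   -0.4]
scene hook [335.4 253.9] 0.87 [570.7 222.6 181.8]
scene punch_handle [341.8 245.2] 0.81 [560.9 232.5 216.8]
scene punch_handle [443.4 318.7] 0.74 [494.2 506.   37.6]
scene punch_handle [387.5 242.5] 0.7 [388.4 274.3  48.3]
scene punch_handle [327.6 278.3] 0.31 [601.7 223.2 108. ]
scene punch_foot [329.2 277.9] 0.93 [599.4 226.4 110.2]
scene punch_foot [436.3 276. ] 0.76 [391.3 431.9  29.6]
scene punch_foot [485.4 306.3] 0.71 [395.5 579.9  29.4]
scene keeper_pin [269.1  86.9] 0.64 [ 209.3 -274.4  200.4]
scene keeper_pin [327.7 225.4] 0.55 [524.  166.9 198.3]
scene keeper_hinge [296.2  96.5] 0.62 [  11.4 -332.2    0.1]
scene keeper_hinge [357.1 253.2] 0.49 [436.5 210.4  -5.1]
scene keeper_hinge [327.6 226.2] 0.49 [525.5 167.7 197.3]
scene guide_mouth [225.8 202.6] 0.9 [ 564.7 -152.2   89.2]
scene stand [281.3 145.2] 0.83 [ 246.2 -212.8   15.1]
scene stand [338.
[... 605 characters left out ...]
top punch_handle [178.1 283.4] 0.72 [480.3 494.7  34.9]
top punch_handle [276.4 244.4] 0.47 [557.3 222.8  15.4]
top punch_foot [208.5 316.8] 0.83 [381.9 420.5  36.2]
top punch_foot [155.3 321. ] 0.79 [389.3 564.9  24.2]
top punch_foot [272.8 230. ] 0.3 [543.1 215.3 236.6]
top keeper_pin [507.7 349.8] 0.71 [ 192.5 -362.7   -0.9]
top keeper_hinge [465.2 352.7] 0.47 [ 202.  -241.    14.6]
top keeper_hinge [256.3 238.3] 0.43 [543.5 260.6 174.2]
top guide_mouth [414.3 217.4] 0.83 [ 570.8 -154.    75.4]
top stand [450.8 338. ] 0.88 [ 244.9 -209.2   16.8]
top stand [274.9 241.5] 0.58 [566.6 226.2  12.7]
top beaker [381.5 150.3] 0.92 [775.6 -99.7  66.1]
top jar [323.7 153.3] 0.88 [775.9  63.6  91.3]
```

View pics/scene.png

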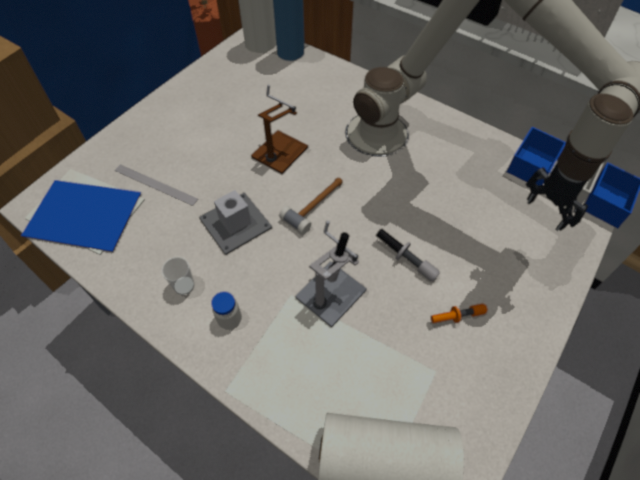

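View pics/top.png

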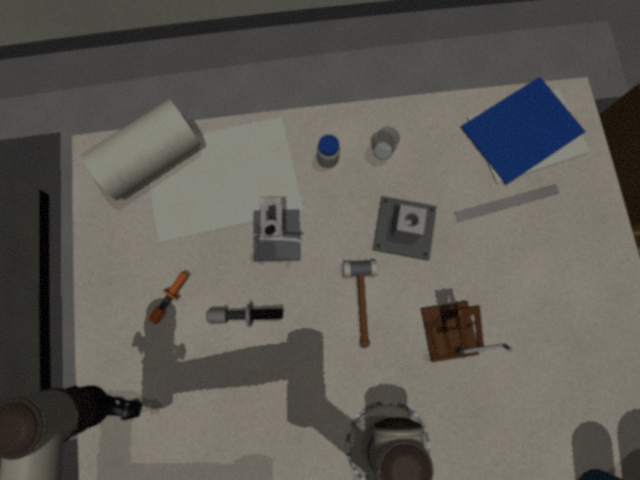

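The grey stand at about (335,260) in the scene view holds the dark punch, with its mouth towards the robot. The keeper pin shows near (327,225) on the -y side. The brown stand, the orange tool and the larger black/grey punch on the table are decoys. Next I'll go above the stand for a close look.

```bash
cat >> h.py <<'E'
def slide(d): return np.round(T_tool()[:3,:3].T@np.array(d,float)/1000,4)
def yaw(): 
    y=T_tool()[:2,1]; return np.degrees(np.arctan2(y[1],y[0]))
E
python3 - <<'E'
from h import *
s=read_state(); print(s["joints"],s["position"],yaw(),s["contact_force"])
d=np.array([470,215,490])-s["position"]; print(slide(d))
print(get_image("wrist")["T_tool_cam"])
E
```

```text
[ 1.46460617e+00  3.84668655e-01  7.90404587e-03 -2.82493610e-05
 -1.19399786e+00 -2.58570595e-01] [222.9359117  583.85696291 404.72840457] -110.89984714298049 [-0.39496368  0.39147495  0.88858321]
[ 0.3624  0.2564 -0.0853]
[[-5.11851564e-04  9.61180866e-01  2.75918611e-01  6.94094896e+01]
 [ 9.99999795e-01  3.86125984e-04  5.09985718e-04 -2.73696816e-01]
 [ 3.83649169e-04  2.75918816e-01 -9.61180867e-01  3.09758932e+01]
 [ 0.00000000e+00  0.00000000e+00  0.00000000e+00  1.00000000e+00]]
```

>>> {"api": "carry_out", "payload": {
  "slide": [
    [0.01,0.0,-0.085],
    [0.06,0.04,-0.085],
    [0.12,0.08,-0.085],
    [0.18,0.12,-0.085],
    [0.24,0.16,-0.085],
    [0.3,0.2,-0.085],
    [0.36,0.23,-0.085],
    [0.41,0.24,-0.085]
  ],
  "roll": [9,18,27,36,45,54,62,69],
  "claw": [0.06,0.05,0.04,0.035,0.035,0.035,0.035,0.035]
}}

```text
clock: 2.15
position: [493.0, 235.9, 490.5]
ee_rot: [-0.706, 0.708, -0.0, 0.001]
contact_force: [0.5, 0.9, 0.2]
gripper_width: 35.1
grasp_force: 0.0
```

```bash
python3 - <<'E'
from h import *
np.set_printoptions(precision=1,suppress=True)
s=read_state(); print(s["position"],yaw(),s["joints"])
ps={n:shot(n) for n in("wrist","scene","top")}
p=ps["wrist"]; save(p,"w1.png")
for t in["hook","punch_handle","punch_foot","keeper_pin","keeper_hinge","stand"]:
  for n,p in ps.items():
    for q in place_of(p,t)[:3]: print(n,t,np.array(q["at"]),round(q["conf"],2),at_d(p,q["at"]))
E
```

```text
[493.  235.9 490.5] 179.88489998784456 [ 0.7  0.2 -0.   0.  -1.3 -0.7]
scene hook [335.9 253.9] 0.82 [572.9 225.3 187.4]
scene hook [281.  110.1] 0.62 [  99.4 -332.6   -1.5]
top hook [273.2 229.7] 0.94 [474.8 198.9 507.1]
top hook [476.1 336.9] 0.83 [ 238.  -282.3    3. ]
wrist punch_handle [225.8 223.6] 0.75 [545.9 219.1 238.4]
wrist punch_handle [422.9 224.9] 0.57 [374.3 266.5  47.4]
wrist punch_handle [251.2 271.2] 0.19 [575.3 338.5  -0.8]
scene punch_handle [444.5 316.9] 0.86 [488.7 506.   38.5]
scene punch_handle [343.8 246. ] 0.75 [557.3 235.9 212. ]
scene punch_handle [388.7 240.4] 0.66 [376.5 271.8  41.8]
top punch_handle [264.2 313.8] 0.95 [370.3 272.8  50.2]
top punch_handle [272.6 229.6] 0.37 [475.1 199.8 507.1]
scene punch_foot [330.  277.1] 0.76 [596.7 226.9 110.8]
scene punch_foot [436.6 278.1] 0.56 [381.2 433.4   4.2]
scene punch_foot [483.  305.1] 0.55 [396.5 573.2  30.1]
wrist keeper_pin [269.7 124.6] 0.95 [521.6 162.3 206.6]
scene keeper_pin [328.3 227.1] 0.49 [415.2  95.4   2.3]
scene keeper_pin [265.7  85.3] 0.45 [  22.5 -467.6   -4.3]
top keeper_pin [505.4 349.3] 0.64 [ 195.  -354.9    3.6]
top keeper_pin [298.6 240.2] 0.49 [519.1 160.1 204.9]
wrist keeper_hinge [250.1 268.4] 0.86 [576.2 334.1   0.9]
scene keeper_hinge [354.1 251.4] 0.66 [437.3 200.6  -3.7]
scene keeper_hinge [295.3  98.4] 0.56 [  21.  -328.9   -0.6]
top keeper_hinge [464.1 353.4] 0.51 [ 213.  -184.3  177.4]
top keeper_hinge [271.5 225.6] 0.39 [475.6 199.4 531.4]
wrist stand [256.5 179.5] 0.64 [535.9 200.5 177.5]
scene stand [281.6 145.5] 0.77 [ 245.7 -212.    13.8]
scene stand [337.9 288.8] 0.57 [568.4 234.8  11.9]
scene stand [331.  277.7] 0.37 [597.4 230.3 112.4]
top stand [275.9 243.2] 0.94 [561.8 224.   11. ]
top stand [452.4 338.3] 0.68 [ 243.2 -215.6    9.2]
```

View pics/w1.png

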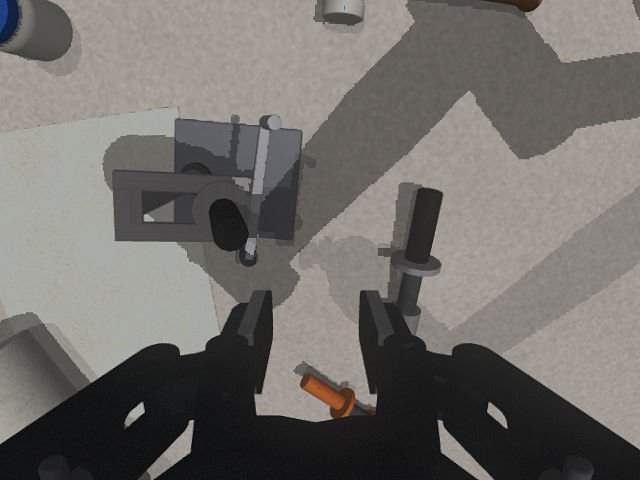

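```bash
cat >> h.py <<'E'
def cloud(p,u0,u1,v0,v1):
    v,u=np.mgrid[v0:v1,u0:u1]; u=u.ravel();v=v.ravel(); K=np.array(p["mtx"]); pts=np.stack([u,v],1).astype(np.float64)
    s=cv2.undistortPoints(pts[:,None],K,np.array([p["k1"],0,0,0.]))[:,0]; d=p["z_map"][v,u]; W=np.array(p["W"])
    P=np.stack([s[:,0]*d,-s[:,1]*d,-d],1)@W[:3,:3].T+W[:3,3]; return P[d>0],p["img"][v,u][d>0]
E
python3 - <<'E'
from h import *
np.set_printoptions(precision=1,suppress=True)
p=shot("wrist")
P,c=cloud(p,100,310,100,280)
h=P[(c.max(1)<45)&(P[:,2]>196)&(abs(P[:,0]-545)<40)&(abs(P[:,1]-219)<30)]
print(len(h),h.mean(0))
for z in range(195,245,5):
    q=h[(h[:,2]>=z)&(h[:,2]<z+5)]
    if len(q)>5: print(z,len(q),q.mean(0),q.min(0),q.max(0))
P,c=cloud(p,255,285,108,140); q=P[P[:,2]>194]; print("pin",len(q),np.median(q,0),q.min(0),q.max(0)); t=q[q[:,2]>q[:,2].max()-4]; print("pintop",t.mean(0))
P,c=cloud(p,240,262,245,268); q=P[P[:,2]>150]; print("hinge",len(q),np.median(q,0),q.min(0),q.max(0))
for uv in [(265,150),(262,180),(258,210),(254,235),(117,175),(117,235),(240,176),(203,236),(130,178),(130,236)]: print(uv,at_d(p,uv))
E
```

```text
1396 [546.5 223.1 230.7]
195 38 [557.6 216.7 198.2] [545.4 214.2 196. ] [566.8 223.3 199.9]
200 41 [556.5 217.3 202.4] [543.6 214.3 200.1] [565.9 224.4 204.9]
205 54 [554.7 216.6 207.5] [544.5 214.4 205. ] [563.6 223.1 210. ]
210 52 [553.  216.9 212.7] [541.6 214.5 210.1] [561.9 223.5 215. ]
215 57 [551.3 217.4 217.8] [540.  214.9 215.3] [561.2 224.2 220. ]
220 56 [549.7 217.4 222.7] [537.2 214.8 220. ] [559.6 224.4 224.9]
225 60 [547.7 217.  227.4] [535.7 215.1 225.1] [556.4 221.9 230. ]
230 245 [539.9 224.3 233.8] [534.  215.2 230.1] [556.3 236.4 235. ]
235 783 [545.7 225.4 237.2] [535.4 215.6 235. ] [555.2 236.5 240. ]
240 10 [551.7 223.8 240.3] [549.1 220.5 240. ] [553.5 227.6 241.1]
pin 253 [520.  160.7 206.1] [514.4 155.8 194. ] [527.4 165.6 208.9]
pintop [519.3 160.9 206.5]
hinge 296 [544.2 259.2 178.1] [537.7 251.1 159.6] [552.  267.1 181. ]
(265, 150) [528.3 181.3 175.3]
(262, 180) [553.4 222.5  14.5]
(258, 210) [559.6 258.   12.8]
(254, 235) [538.6 244.3 176.6]
(117, 175) [632.  196.7 190.8]
(117, 235) [636.7 240.  193. ]
(240, 176) [549.3 201.  165. ]
(203, 236) [578.5 245.8 174.3]
(130, 178) [623.8 199.2 188.5]
(130, 236) [629.1 241.9 188.7]
```

```bash
cat >> h.py <<'E'
Y=np.array([.11,.994,0]); O=np.array([-.949,.105,-.296]); N=np.array([-.294,.033,.955])
H=np.array([538.7,259.8,198.])
def pin(th): return H+102*(-np.cos(th)*Y+np.sin(th)*O)+7*N
def tcp(th): return pin(th)+[0,0,154.7]
E
python3 - <<'E'
from h import *
print(tcp(.05),slide(tcp(.05)-read_state()["position"]), slide([1,0,0]),slide([0,1,0]))
E
```

```text
[520.59813845 159.3049855  357.87602892] [ 0.0786 -0.0281  0.1318] [ 0.    -0.001 -0.   ] [-0.001 -0.    -0.   ]
```

>>> {"api": "carry_out", "payload": {
  "slide": [
    [0.04,-0.014,0.03],
    [0.0765,-0.028,0.06],
    [0.0765,-0.028,0.09],
    [0.0765,-0.028,0.115],
    [0.0765,-0.028,0.132],
    [0.0765,-0.028,0.132],
    [0.0765,-0.028,0.132]
  ],
  "roll": [6,8,8,8,8,8,8],
  "claw": [0.035,0.035,0.035,0.035,0.035,0.022,0.018]
}}

```text
clock: 4.12
position: [520.9, 161.6, 358.6]
ee_rot: [-0.657, 0.754, -0.0, 0.001]
contact_force: [-0.9, -0.1, 0.1]
gripper_width: 17.7
grasp_force: 0.0
```

```bash
python3 - <<'E'
from h import *
s=read_state();print(s["position"],yaw(),s["gripper_width"],s["contact_force"])
p=shot("wrist"); save(p,"w2.png")
t0=.05
for k in range(1,15):
    th=t0+k*np.radians(9); print(k,slide(tcp(th)-tcp(t0)))
E
```

```text
[520.89134757 161.56951162 358.60107606] 172.11113851710743 17.737697978920323 [-0.9321199  -0.14150501  0.05288754]
1 [-0.0016  0.0152  0.0047]
2 [-0.0057  0.03    0.0092]
3 [-0.0122  0.044   0.0135]
4 [-0.0209  0.0569  0.0174]
5 [-0.0316  0.0683  0.0208]
6 [-0.044   0.078   0.0237]
7 [-0.0578  0.0857  0.026 ]
8 [-0.0727  0.0912  0.0276]
9 [-0.0884  0.0945  0.0285]
10 [-0.1044  0.0954  0.0286]
11 [-0.1203  0.0938  0.028 ]
12 [-0.1358  0.09    0.0267]
13 [-0.1504  0.0838  0.0247]
14 [-0.1638  0.0755  0.0221]
```

View pics/w2.png

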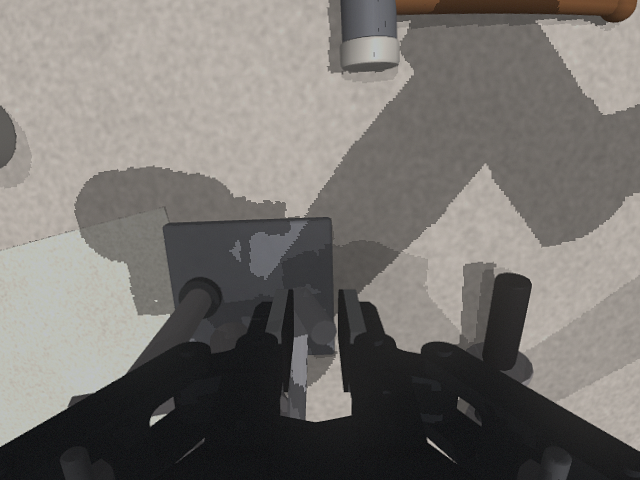

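The pin at about (322,330) sits between the fingers, so I'll swing the keeper along its arc.

>>> {"api": "carry_out", "payload": {
  "slide": [
    [-0.0016,0.015,0.0047],
    [-0.0057,0.03,0.009],
    [-0.012,0.044,0.0135],
    [-0.021,0.057,0.0175],
    [-0.0316,0.068,0.021],
    [-0.044,0.078,0.0237],
    [-0.058,0.086,0.026],
    [-0.073,0.091,0.0276]
  ],
  "roll": [9,18,27,36,45,54,63,72],
  "claw": [0.018,0.018,0.018,0.018,0.018,0.018,0.018,0.018]
}}

```text
clock: 5.18
position: [440.3, 246.7, 331.3]
ee_rot: [-0.086, 0.996, 0.0, 0.001]
contact_force: [-0.2, -1.6, 0.6]
gripper_width: 17.8
grasp_force: 0.4
```

```bash
python3 - <<'E'
from h import *
s=read_state();print(s["position"],yaw(),s["gripper_width"],s["contact_force"],s["joints"])
t0=.05+np.radians(72)
for k in range(1,7):
    th=t0+k*np.radians(9); print(k,slide(tcp(th)-tcp(t0)))
E
```

```text
[440.28498672 246.70789984 331.27789131] 99.82411714935256 17.835619534199576 [-0.21085269 -1.573992    0.62555275] [ 8.33031926e-01  2.51121523e-01 -3.89995574e-01  5.53808802e-04
 -9.27739494e-01 -2.23269748e+00]
1 [-0.0017  0.0159  0.0009]
2 [-0.0057  0.0314  0.001 ]
3 [-0.012   0.0461  0.0005]
4 [-0.0204  0.0596 -0.0008]
5 [-0.0307  0.0717 -0.0028]
6 [-0.0427  0.082  -0.0055]
```

>>> {"api": "carry_out", "payload": {
  "slide": [
    [-0.0017,0.016,0.001],
    [-0.0057,0.0314,0.001],
    [-0.012,0.046,0.0005],
    [-0.0204,0.0596,-0.001],
    [-0.0307,0.0717,-0.003],
    [-0.0307,0.0717,-0.003]
  ],
  "roll": [9,18,27,30,32,32],
  "claw": [0.018,0.018,0.018,0.018,0.018,0.04]
}}

```text
clock: 5.92
position: [458.4, 323.0, 333.9]
ee_rot: [0.189, 0.982, 0.001, 0.001]
contact_force: [-0.4, -0.3, -0.2]
gripper_width: 35.2
grasp_force: 0.0
```

```bash
python3 - <<'E'
from h import *
s=read_state();print(s["position"],yaw(),s["gripper_width"],s["contact_force"],s["joints"])
print(slide([0,0,130]),slide(np.array([480,260,470])-s["position"]))
E
```

```text
[458.42649717 323.01769309 333.9265273 ] 68.15735318448516 35.15151142894726 [-0.37270883 -0.30923037 -0.1686323 ] [ 9.02816512e-01  3.37831006e-01 -2.54161079e-01  2.08014206e-04
 -9.76628145e-01 -2.85495600e+00]
[-1.0e-04  3.0e-04 -1.3e-01] [-0.0436 -0.0502 -0.1361]
```

>>> {"api": "carry_out", "payload": {
  "slide": [
    [0,0,-0.06],
    [0,0,-0.12],
    [-0.03,-0.04,-0.15],
    [-0.065,-0.07,-0.15],
    [-0.065,-0.07,-0.15]
  ],
  "roll": [0,0,-8,-15.5,-15.5],
  "claw": [0.045,0.045,0.045,0.045,0.045]
}}

```text
clock: 6.55
position: [492.4, 230.2, 484.3]
ee_rot: [0.057, 0.998, 0.001, 0.001]
contact_force: [-0.3, -0.4, -0.2]
gripper_width: 44.7
grasp_force: 0.0
```

```bash
python3 - <<'E'
from h import *
np.set_printoptions(precision=1,suppress=True)
s=read_state();print(s["position"],yaw(),s["joints"][5])
p=shot("wrist"); save(p,"w3.png")
for t in["punch_handle","keeper_pin","hook"]:
    for q in place_of(p,t)[:3]: print(t,np.array(q["at"]),round(q["conf"],2),at_d(p,q["at"]))
P,c=cloud(p,0,640,0,400)
h=P[(c.max(1)<45)&(P[:,2]>196)&(abs(P[:,0]-545)<40)&(abs(P[:,1]-223)<30)]
for z in range(195,245,5):
    q=h[(h[:,2]>=z)&(h[:,2]<z+5)]
    if len(q)>5: print(z,len(q),q.mean(0),q.min(0),q.max(0))
E
```

```text
[492.4 230.2 484.3] 83.43011736710423 -2.421191911047533
punch_handle [553.  164.9] 0.89 [484.9 495.8  36.7]
punch_handle [339.9  78.4] 0.85 [374.9 269.4  48.5]
punch_handle [317.  325.8] 0.65 [540.2 226.6 234.9]
keeper_pin [429.1 172.8] 0.83 [459.8 316.1 179.8]
195 23 [546.5 226.4 198. ] [544.  217.  196.5] [550.8 235.1 199.9]
200 30 [545.1 225.9 202.6] [542.7 215.4 200.3] [550.6 235.1 204.9]
205 31 [543.5 226.6 207.5] [541.3 216.8 205.3] [548.2 235.7 209.8]
210 33 [541.7 226.7 212.6] [539.2 217.1 210. ] [546.1 235.7 214.9]
215 35 [540.8 227.2 217.5] [537.9 215.6 215.6] [546.9 236.2 219.8]
220 36 [538.6 227.3 222.5] [536.5 217.8 220.5] [543.4 235.7 224.7]
225 41 [537.4 226.3 227.6] [534.9 217.3 225. ] [542.  236.2 229.8]
230 203 [537.3 227.  233.7] [533.9 216.  230. ] [543.2 236.6 235. ]
235 668 [545.  226.4 237.1] [534.6 215.9 235. ] [554.  236.9 239.9]
240 6 [551.2 223.5 240.3] [550.3 220.9 240. ] [552.2 227.1 240.6]
```

View pics/w3.png

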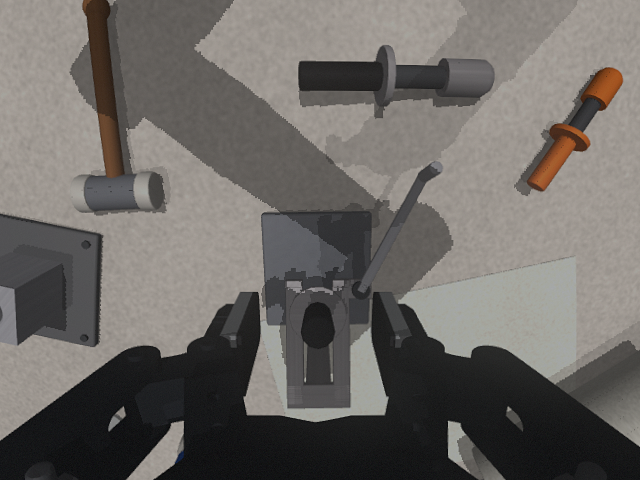

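The keeper is wide open, with its pin at (430,170). The handle is at about (317,325), between the fingers. Descending to grip it.

>>> {"api": "carry_out", "payload": {
  "slide": [
    [-0.03,0.001,0.02],
    [-0.06,0.002,0.045],
    [-0.06,0.002,0.075],
    [-0.06,0.002,0.1],
    [-0.06,0.002,0.118],
    [-0.06,0.002,0.118],
    [-0.06,0.002,0.118],
    [-0.06,0.002,0.118]
  ],
  "roll": [0,0,0,0,0,0,0,0],
  "claw": [0.045,0.045,0.045,0.045,0.045,0.03,0.025,0.015]
}}

```text
clock: 7.75
position: [552.0, 228.4, 366.1]
ee_rot: [0.056, 0.998, 0.0, 0.0]
contact_force: [-0.8, -1.2, 0.8]
gripper_width: 21.0
grasp_force: 58.5
```

>>> {"api": "carry_out", "payload": {
  "slide": [
    [0,0,0],
    [0,0,0],
    [0,0,0]
  ],
  "roll": [0,0,0],
  "claw": [0.0,0.0,0.0]
}}

```text
clock: 8.12
position: [552.0, 228.3, 366.0]
ee_rot: [0.056, 0.998, 0.0, 0.0]
contact_force: [-4.9, -1.8, 6.0]
gripper_width: 20.8
grasp_force: 58.8
```

```bash
python3 - <<'E'
from h import *
s=read_state();print(s["position"],yaw(),s["gripper_width"],s["grasp_force"],s["contact_force"],s["wrist_torque"])
print([slide(N*12),slide(N*26),slide(N*26+O*30),slide(N*26+O*60),slide(N*26+O*90),slide(N*26+O*90+[0,0,60])])
E
```

```text
[552.01763808 228.27765897 365.97529915] 83.61014050071313 20.82498351478414 58.75904381275177 [-4.93640092 -1.82757455  5.97629053] [-0.37711314  0.89624885  0.04772748]
[array([ 0.0035,  0.    , -0.0115]), array([ 0.0077,  0.    , -0.0248]), array([ 0.0363, -0.    , -0.016 ]), array([ 0.065 , -0.0001, -0.0071]), array([ 0.0936, -0.0001,  0.0018]), array([ 0.0936, -0.0001, -0.0582])]
```

>>> {"api": "carry_out", "payload": {
  "slide": [
    [0.0017,0,-0.006],
    [0.0035,0,-0.0115],
    [0.005,0,-0.017],
    [0.0068,0,-0.022],
    [0.0068,0,-0.022]
  ],
  "roll": [0,0,0,0,0],
  "claw": [0.0,0.0,0.0,0.0,0.0]
}}

```text
clock: 8.75
position: [545.2, 229.2, 387.6]
ee_rot: [0.056, 0.998, 0.0, 0.0]
contact_force: [-0.0, -0.2, -4.0]
gripper_width: 20.7
grasp_force: 58.7
```

```bash
python3 - <<'E'
from h import *
s=read_state();print(s["position"],s["gripper_width"],s["grasp_force"],s["contact_force"],s["wrist_torque"])
p=shot("scene"); c=p["img"][180:330,250:430]; cv2.imwrite("pics/s2.png",cv2.resize(c,None,fx=4,fy=4,interpolation=2)[:,:,::-1])
E
```

```text
[545.2134436  229.18576763 387.6448138 ] 20.72308754139422 58.71463179588318 [-0.00836957 -0.16655463 -4.04627132] [-0.0077623   0.10212079 -0.02183926]
```

View pics/s2.png

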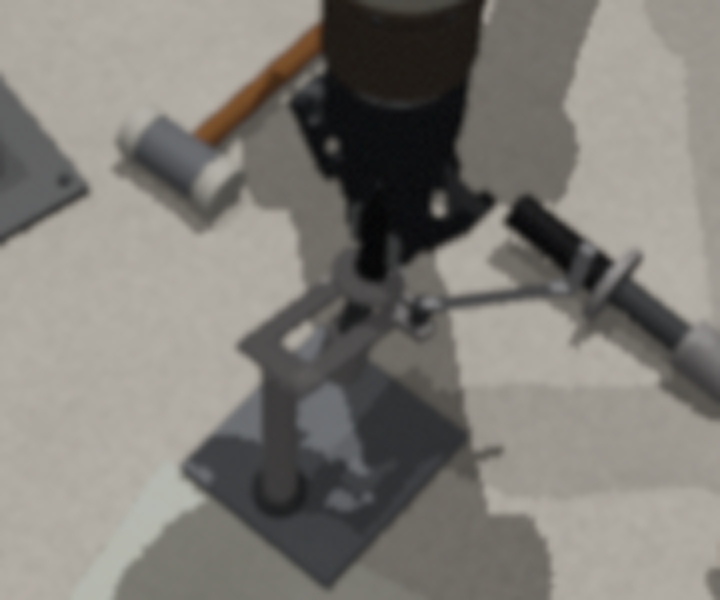

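The collar is off the prongs and the punch is held, with about 4 N of weight on the wrist. Moving outwards, then up.

>>> {"api": "carry_out", "payload": {
  "slide": [
    [0.015,0,0.0045],
    [0.03,0,0.009],
    [0.045,0,0.0135],
    [0.06,0,0.018],
    [0.075,0,0.0225],
    [0.09,0,0.027],
    [0.09,0,0.012],
    [0.09,0,-0.01]
  ],
  "roll": [0,0,0,0,0,0,0,0],
  "claw": [0.0,0.0,0.0,0.0,0.0,0.0,0.0,0.0]
}}

```text
clock: 9.8
position: [456.1, 239.3, 398.4]
ee_rot: [0.055, 0.998, -0.0, 0.0]
contact_force: [0.1, 0.6, -4.4]
gripper_width: 20.6
grasp_force: 59.0
```

>>> {"api": "carry_out", "payload": {
  "slide": [
    [0,0,-0.03],
    [0,0,-0.06],
    [0,0,-0.09],
    [0,0,-0.12],
    [0,0,-0.14],
    [0,0,-0.14]
  ],
  "roll": [-10,-20,-30,-40,-50,-60],
  "claw": [0.0,0.0,0.0,0.0,0.0,0.0]
}}

```text
clock: 10.55
position: [456.1, 238.8, 541.0]
ee_rot: [-0.453, 0.891, 0.0, 0.004]
contact_force: [-0.3, -1.1, -6.0]
gripper_width: 20.5
grasp_force: 59.3
```

```bash
python3 - <<'E'
from h import *
np.set_printoptions(precision=1,suppress=True)
s=read_state();print(s["position"],yaw(),s["joints"],s["gripper_width"],s["grasp_force"],s["contact_force"],s["wrist_torque"])
for n in("scene","top"):
    p=shot(n)
    for t in["guide_mouth","keeper_pin","punch_foot","punch_handle"]:
        for q in place_of(p,t)[:2]: print(n,t,np.array(q["at"]),round(q["conf"],2),at_z(p,q["at"],97),at_d(p,q["at"]))
E
```

```text
[456.1 238.8 541. ] 143.9238381858101 [ 0.8  0.1 -0.   0.  -1.4 -1.4] 20.512885265190906 59.33699190616608 [-0.3 -1.1 -6. ] [-0.1  0.1  0. ]
scene guide_mouth [230.  202.7] 0.6 [ 561.8 -137.3   97. ] [ 552.6 -149.6   77.9]
scene keeper_pin [394.9 245.7] 0.75 [415.8 306.7  97. ] [463.4 323.3 173.5]
scene keeper_pin [357.3 251.9] 0.63 [489.  237.4  97. ] [433.9 209.1  -2.7]
scene punch_foot [486.4 304.8] 0.9 [431.1 577.2  97. ] [375.1 581.3   4.9]
scene punch_foot [378. 215.] 0.83 [357.5 218.5  97. ] [486.3 275.8 286.7]
scene punch_handle [388.4 240.6] 0.78 [412.1 284.7  97. ] [382.  273.2  49. ]
scene punch_handle [373.3 172.4] 0.72 [235.2 126.6  97. ] [472.8 243.1 395.2]
top guide_mouth [413.8 215.8] 0.84 [ 570.  -147.6   97. ] [ 574.1 -152.1   80.4]
top keeper_pin [505.  350.9] 0.63 [ 198.8 -313.7   97. ] [ 190.8 -354.2    0.5]
top punch_foot [207.8 315.2] 0.87 [381.4 408.5  97. ] [386.2 422.   36.1]
top punch_handle [266.6 313.1] 0.85 [368.1 262.1  97. ] [371.3 266.4  50.4]
top punch_handle [260.8 257.3] 0.6 [510.9 261.8  97. ] [420.7 218.8 562. ]
```

>>> {"api": "carry_out", "payload": {
  "slide": [
    [0.025,-0.025,0.0],
    [0.065,-0.065,0.01],
    [0.108,-0.108,0.025],
    [0.15,-0.151,0.04],
    [0.192,-0.194,0.055],
    [0.235,-0.237,0.07],
    [0.275,-0.277,0.085],
    [0.303,-0.307,0.091]
  ],
  "roll": [-4,-9,-14,-19,-24,-29,-33,-36],
  "claw": [0,0,0,0,0,0,0,0]
}}

```text
clock: 12.05
position: [523.2, -189.3, 444.9]
ee_rot: [-0.705, 0.71, 0.001, -0.001]
contact_force: [0.3, 0.7, -3.5]
gripper_width: 20.8
grasp_force: 59.3
```

>>> {"api": "carry_out", "payload": {
  "slide": [
    [0,0,0],
    [0,0,0]
  ],
  "roll": [0,0],
  "claw": [0,0]
}}

```text
clock: 12.3
position: [523.3, -187.1, 446.0]
ee_rot: [-0.704, 0.71, 0.0, -0.0]
contact_force: [0.1, 0.5, -4.3]
gripper_width: 20.5
grasp_force: 59.2
```

```bash
python3 - <<'E'
from h import *
np.set_printoptions(precision=2,suppress=True)
s=read_state();print(s["position"],yaw(),s["joints"],s["grasp_force"],s["contact_force"],s["wrist_torque"])
p=shot("wrist"); save(p,"w4.png")
for t in["guide_mouth","punch_foot","punch_handle"]:
    for q in place_of(p,t)[:3]: print(t,np.array(q["at"]),round(q["conf"],2),at_z(p,q["at"],97),at_d(p,q["at"]))
E
```

```text
[ 523.26 -187.06  445.98] 179.54389950445977 [-0.05  0.24 -0.1  -0.   -1.23  0.04] 59.20267045497894 [ 0.05  0.51 -4.26] [-0.03  0.02 -0.01]
guide_mouth [270.5 271.5] 0.95 [ 562.68 -137.98   97.  ] [ 567.63 -123.46   58.08]
punch_handle [313.8 329.8] 0.55 [525.15 -80.3   97.  ] [ 523.13 -201.08  314.85]
```

View pics/w4.png

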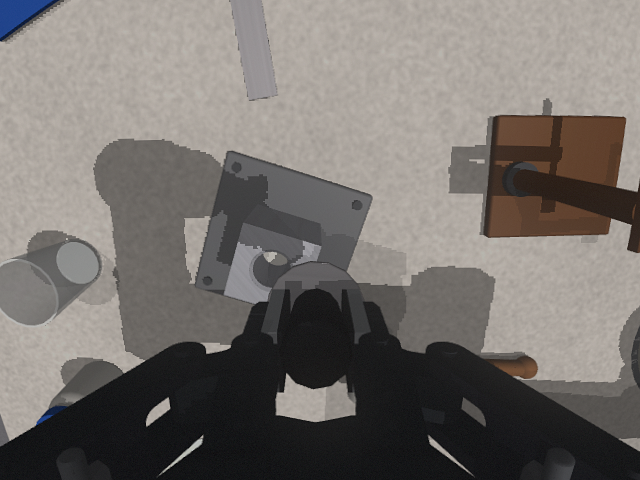

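```bash
python3 - <<'E'
from h import *
np.set_printoptions(precision=2,suppress=True)
p=shot("wrist")
P,c=cloud(p,225,300,235,305)
t=P[abs(P[:,2]-97)<2]; print("top",len(t),t.min(0),t.max(0),np.median(t[:,2]))
# hole: points well below top, inside block
d=P[(P[:,2]<90)&(P[:,2]>15)&(abs(P[:,0]-563)<25)&(abs(P[:,1]+138)<25)]
print("in hole",len(d),np.percentile(d[:,2],[1,5,25,50,75]),d[d[:,2]<np.percentile(d[:,2],5)].mean(0))
# chamfer ring: rectify top plane to 0.25mm grid
g=np.zeros((320,320,3),np.uint8)
xs=np.arange(320)*.25+523; ys=np.arange(320)*.25-178
m=np.array([[proj(p,[x,y,97]) for x in xs] for y in ys],np.float32)
g=cv2.remap(p["img"],m[...,0],m[...,1],1); cv2.imwrite("pics/rect.png",cv2.resize(g,(640,640))[:600,:,::-1])
P,c=cloud(p,255,380,255,400)
k=P[(P[:,2]>200)&(P[:,2]<275)]; print("collar",len(k))
q=k[(np.hypot(k[:,0]-523,k[:,1]+187)<45)]
for z in range(200,340,6):
    a=P[(P[:,2]>=z)&(P[:,2]<z+6)]
    if len(a)>8: print(z,len(a),a.mean(0),a.min(0)[:2],a.max(0)[:2])
s=shot("scene")
for n in("punch_foot","punch_handle"):
    print(n,[(np.round(a["at"],1),round(a["conf"],2)) for a in place_of(s,n)[:4]])
T=read_state()["position"]; print("proj vertical foot/handle",proj(s,[T[0],T[1],T[2]-155-128]),proj(s,[T[0],T[1],T[2]-160]),"tilted foot",proj(s,[T[0],T[1]+38,T[2]-155-122]))
cv2.imwrite("pics/s3.png",cv2.resize(s["img"][90:240,150:330],None,fx=4,fy=4,interpolation=2)[:,:,::-1])
E
```

```text
top 2581 [ 537.33 -170.36   95.  ] [ 605.12 -106.89   98.85] 96.8360828230899
in hole 888 [35.   37.13 38.62 53.05 70.96] [ 566.97 -126.28   35.59]
collar 2466
242 27 [ 522.87 -196.49  246.69] [ 510.07 -198.  ] [ 536.28 -192.68]
248 1969 [ 522.95 -190.61  251.87] [ 500.61 -198.44] [ 545.27 -179.57]
254 217 [ 523.43 -183.76  255.46] [ 501.23 -188.72] [ 544.58 -176.57]
260 89 [ 523.04 -187.9   263.11] [ 513.21 -190.37] [ 533.07 -182.15]
266 93 [ 523.   -189.42  269.09] [ 513.14 -191.96] [ 533.35 -182.63]
272 179 [ 523.59 -191.72  275.57] [ 506.79 -196.54] [ 539.67 -183.69]
278 520 [ 522.43 -193.95  281.26] [ 499.12 -197.09] [ 545.78 -185.77]
284 668 [ 521.8  -194.33  287.1 ] [ 499.31 -197.16] [ 545.53 -187.84]
290 640 [ 522.4  -194.96  293.02] [ 499.97 -198.25] [ 544.62 -189.14]
296 712 [ 522.05 -195.75  299.03] [ 500.99 -200.03] [ 543.47 -190.22]
302 660 [ 522.91 -195.98  304.98] [ 502.27 -201.76] [ 542.8  -174.66]
308 1344 [ 522.92 -191.9   310.84] [ 503.69 -203.31] [ 540.97 -174.42]
314 4606 [ 522.67 -193.41  317.36] [ 504.29 -203.22] [ 540.42 -178.39]
320 602 [ 521.78 -195.17  322.42] [ 504.91 -199.12] [ 539.76 -179.84]
326 461 [ 520.99 -197.38  328.65] [ 505.84 -198.43] [ 538.98 -194.49]
332 100 [ 522.13 -197.84  335.97] [ 507.76 -202.2 ] [ 537.04 -191.27]
338 542 [ 521.54 -202.15  341.3 ] [ 508.03 -203.95] [ 536.81 -196.17]
punch_foot [(array([230.4, 174.1]), 0.92), (array([435. , 274.8]), 0.82), (array([485.9, 307. ]), 0.74), (array([236.1, 224.6]), 0.74)]
punch_handle [(array([391.3, 240.6]), 0.81), (array([213.1, 140.1]), 0.69), (array([444.1, 316.8]), 0.58)]
proj vertical foot/handle [222.36 170.55] [214.25 138.3 ] tilted foot [232.32 175.21]
```

View pics/s3.png

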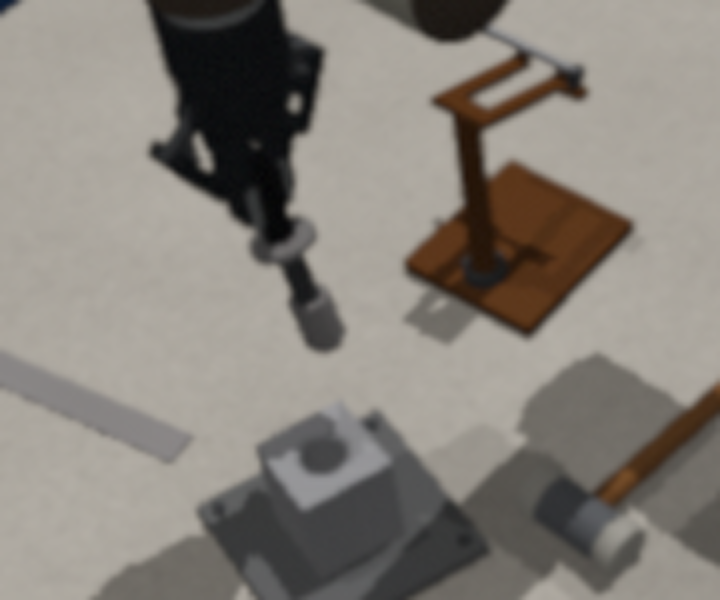

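View pics/rect.png

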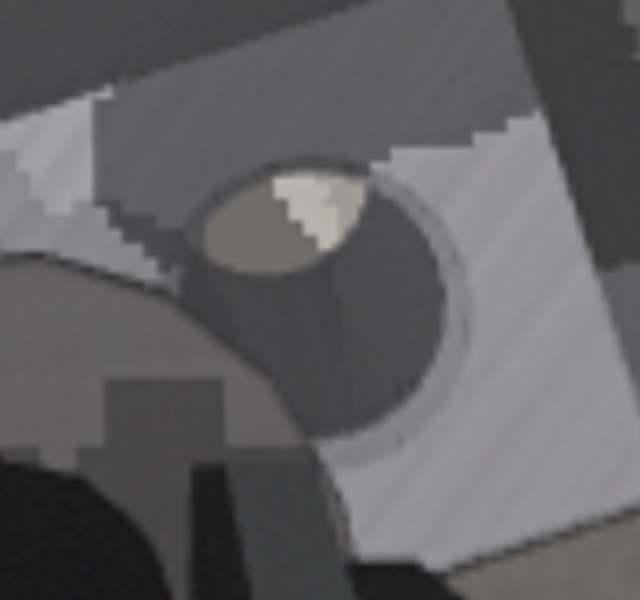

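The hole's mouth is at about (562,-139). The pad reads roughly 60 mm deep, and the punch still leans by about 0.25 rad. I'll hover its foot just over the mouth.

>>> {"api": "carry_out", "payload": {
  "slide": [
    [-0.006,-0.013,0.01],
    [-0.012,-0.027,0.025],
    [-0.016,-0.0386,0.04],
    [-0.016,-0.0386,0.05],
    [-0.016,-0.0386,0.055],
    [-0.016,-0.0386,0.055]
  ],
  "roll": [0,0,0,0,0,0],
  "claw": [0,0,0,0,0,0]
}}

```text
clock: 13.45
position: [561.6, -171.4, 390.8]
ee_rot: [-0.705, 0.71, 0.0, -0.0]
contact_force: [-0.2, -0.9, -4.4]
gripper_width: 20.8
grasp_force: 59.2
```

```bash
python3 - <<'E'
from h import *
np.set_printoptions(precision=1,suppress=True)
s=read_state();print(s["position"],yaw(),s["grasp_force"],s["contact_force"],s["wrist_torque"])
p=shot("scene"); T=s["position"]
for n in("punch_foot","punch_handle","guide_mouth"):
    print(n,[(np.round(a["at"],1),round(a["conf"],2)) for a in place_of(p,n)[:5]])
print("mouth",proj(p,[562,-138.6,97]),"foot pred",proj(p,[562,-138.6,112]),"foot pred y+5",proj(p,[562,-133.6,112]))
G=np.array([T[0],T[1],T[2]-154.7])
im=cv2.resize(p["img"][110:260,140:320],None,fx=4,fy=4,interpolation=2)[:,:,::-1].copy()
for tilt,col in((.2,(0,255,0)),(.3,(0,0,255))):
    ax=np.array([0,-np.sin(tilt),np.cos(tilt)]); f=G-128*ax; g=G-37*ax
    for a in(f,g,G+27*ax): cv2.circle(im,tuple(int(v) for v in (proj(p,a)-[140,110])*4),3,col,-1)
for a in np.linspace(0,6.28,24): cv2.circle(im,tuple(int(v) for v in (proj(p,[562+20*np.cos(a),-138.6+20*np.sin(a),97])-[140,110])*4),2,(255,255,0),-1)
cv2.imwrite("pics/s4.png",im)
E
```

```text
[ 561.6 -171.4  390.8] 179.58483105822617 59.218608140945435 [-0.2 -0.9 -4.4] [-0.1  0.   0. ]
punch_foot [(array([228.7, 197. ]), 0.98), (array([487.3, 308.7]), 0.73), (array([434.9, 278.9]), 0.71)]
punch_handle [(array([443.6, 316.5]), 0.94), (array([386.6, 241.7]), 0.87), (array([337.1, 254.9]), 0.65), (array([211. , 166.6]), 0.58)]
guide_mouth [(array([226.1, 202.7]), 0.82), (array([293. , 220.9]), 0.64)]
mouth [229.6 202.5] foot pred [228.7 199.2] foot pred y+5 [230.1 200. ]
```

View pics/s4.png

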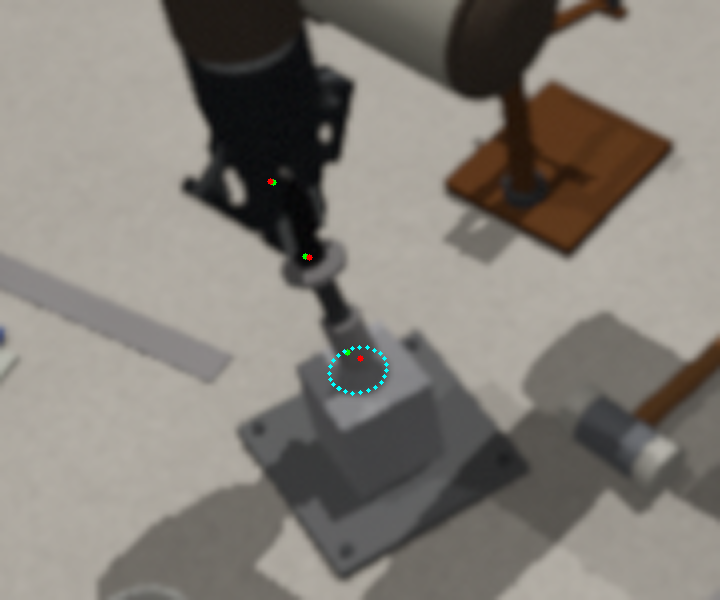

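The foot hovers over the hole ringed at (358,370). Lowering slowly while watching the force.

>>> {"api": "carry_out", "payload": {
  "slide": [
    [0,0,0.005],
    [0,0,0.01],
    [0,0,0.014],
    [0,0,0.018],
    [0,0,0.02],
    [0,0,0.02]
  ],
  "roll": [0,0,0,0,0,0],
  "claw": [0,0,0,0,0,0]
}}

```text
clock: 14.4
position: [561.9, -171.2, 370.9]
ee_rot: [-0.705, 0.71, 0.0, -0.0]
contact_force: [-0.5, -0.4, -4.3]
gripper_width: 21.1
grasp_force: 59.4
```

>>> {"api": "carry_out", "payload": {
  "slide": [
    [0,0,0.002],
    [0,0,0.004],
    [0,0,0.004]
  ],
  "roll": [0,0,0],
  "claw": [0,0,0]
}}

```text
clock: 14.78
position: [561.8, -171.2, 366.9]
ee_rot: [-0.705, 0.71, 0.0, -0.0]
contact_force: [0.3, -0.9, -5.4]
gripper_width: 20.8
grasp_force: 59.4
```

>>> {"api": "carry_out", "payload": {
  "slide": [
    [-0.003,0,0],
    [-0.006,0,0],
    [-0.009,0,0],
    [-0.009,0,0]
  ],
  "roll": [0,0,0,0],
  "claw": [0,0,0,0]
}}

```text
clock: 15.28
position: [562.1, -162.7, 368.1]
ee_rot: [-0.705, 0.709, -0.001, -0.0]
contact_force: [-0.3, -5.8, -0.4]
gripper_width: 20.7
grasp_force: 59.4
```

>>> {"api": "carry_out", "payload": {
  "slide": [
    [-0.003,0,-0.0005],
    [-0.006,0,-0.001],
    [-0.009,0,-0.0015],
    [-0.012,0,-0.002],
    [-0.012,0,-0.002]
  ],
  "roll": [0,0,0,0,0],
  "claw": [0,0,0,0,0]
}}

```text
clock: 15.9
position: [562.2, -150.0, 369.1]
ee_rot: [-0.705, 0.71, -0.0, 0.0]
contact_force: [-0.1, -3.0, -2.6]
gripper_width: 20.7
grasp_force: 58.8
```

```bash
cat > st.py <<'E'
from h import *
np.set_printoptions(precision=2,suppress=True)
s=read_state();print(s["position"],s["grasp_force"],s["gripper_width"],s["contact_force"],s["wrist_torque"])
p=shot("scene"); T=s["position"]; G=np.array([T[0],T[1],T[2]-154.7])
for n in("punch_foot","punch_handle"):
    print(n,[(np.round(a["at"],1),round(a["conf"],2)) for a in place_of(p,n)[:5]])
for t in(0,.1,.2,.3):
    ax=np.array([0,-np.sin(t),np.cos(t)]); print(t,"collar",proj(p,G-37*ax),"foot",proj(p,G-128*ax),G-128*ax)
w=shot("wrist"); P,c=cloud(w,250,390,240,420)
k=P[(abs(P[:,2]-(G[2]-37))<9)&(np.hypot(P[:,0]-G[0],P[:,1]-G[1])<26)]
# plane through the collar's upper face, robustly
best=None; r=np.random.default_rng(0)
for _ in range(400):
    a=k[r.choice(len(k),3,False)]; n=np.cross(a[1]-a[0],a[2]-a[0]); l=np.linalg.norm(n)
    if l<20: continue
    n/=l; n*=np.sign(n[2]) or 1
    if n[2]<.85: continue
    i=abs((k-a[0])@n)<.7
    if best is None or i.sum()>best[0]: best=(i.sum(),n,k[i].mean(0))
print("collar plane",len(k),best)
E
python3 st.py
```

```text
[ 562.2  -150.01  369.11] 58.77170920372009 20.67138091265527 [-0.09 -2.96 -2.62] [-1.46 -0.31  0.01]
punch_foot [(array([487.4, 306.8]), 0.97), (array([233.1, 204.6]), 0.86), (array([437.6, 280. ]), 0.62)]
punch_handle [(array([445.8, 319.3]), 0.88), (array([218.4, 174.9]), 0.66), (array([387.4, 240.3]), 0.64)]
0 collar [221.6 182.1] foot [227.13 203.  ] [ 562.2  -150.01   86.41]
0.1 collar [222.61 182.68] foot [230.47 204.97] [ 562.2  -137.23   87.04]
0.2 collar [223.59 183.16] foot [233.73 206.66] [ 562.2  -124.58   88.96]
0.3 collar [224.53 183.54] foot [236.89 208.06] [ 562.2  -112.18   92.12]
collar plane 3154 (np.int64(2088), array([-0.  , -0.12,  0.99]), array([ 561.78, -158.73,  175.82]))
```

>>> {"api": "carry_out", "payload": {
  "slide": [
    [-0.003,0,0],
    [-0.006,0,0],
    [-0.009,0,0],
    [-0.012,0,0],
    [-0.014,0,0],
    [-0.014,0,0]
  ],
  "roll": [0,0,0,0,0,0],
  "claw": [0,0,0,0,0,0]
}}

```text
clock: 16.85
position: [562.1, -136.0, 369.1]
ee_rot: [-0.705, 0.709, 0.0, 0.0]
contact_force: [1.1, -4.1, -3.2]
gripper_width: 20.8
grasp_force: 58.8
```

```bash
python3 st.py
```

```text
[ 562.12 -136.    369.07] 58.82235825061798 20.847624489021374 [ 1.05 -4.08 -3.25] [-1.56 -0.27 -0.02]
punch_foot [(array([486.4, 307.6]), 0.98), (array([434.9, 278.8]), 0.92), (array([230.9, 205. ]), 0.68)]
punch_handle [(array([222.6, 177.5]), 0.78), (array([442.9, 314.4]), 0.65), (array([387.6, 240.2]), 0.64)]
0 collar [225.52 184.45] foot [230.85 205.3 ] [ 562.12 -136.     86.37]
0.1 collar [226.54 185.03] foot [234.22 207.29] [ 562.12 -123.22   87.01]
0.2 collar [227.53 185.52] foot [237.51 209.  ] [ 562.12 -110.57   88.92]
0.3 collar [228.48 185.91] foot [240.71 210.42] [562.12 -98.17  92.09]
collar plane 3707 (np.int64(2485), array([ 0.01, -0.02,  1.  ]), array([ 561.7 , -148.26,  177.19]))
```

The punch is upright now (tilt 0.02 rad). I'll recentre it and lower it gently.

>>> {"api": "carry_out", "payload": {
  "slide": [
    [0.003,0,0],
    [0.003,0,0.002],
    [0.003,0,0.005],
    [0.003,0,0.008],
    [0.003,0,0.01],
    [0.003,0,0.01]
  ],
  "roll": [0,0,0,0,0,0],
  "claw": [0,0,0,0,0,0]
}}

```text
clock: 17.8
position: [562.1, -139.2, 358.8]
ee_rot: [-0.705, 0.71, 0.0, -0.0]
contact_force: [0.0, 0.1, -4.1]
gripper_width: 20.3
grasp_force: 58.7
```

>>> {"api": "carry_out", "payload": {
  "slide": [
    [0,0,0.003],
    [0,0,0.007],
    [0,0,0.011],
    [0,0,0.015],
    [0,0,0.019],
    [0,0,0.022],
    [0,0,0.024],
    [0,0,0.024]
  ],
  "roll": [0,0,0,0,0,0,0,0],
  "claw": [0,0,0,0,0,0,0,0]
}}

```text
clock: 18.8
position: [562.1, -139.2, 335.0]
ee_rot: [-0.705, 0.71, 0.0, -0.0]
contact_force: [1.1, -0.1, -4.8]
gripper_width: 20.1
grasp_force: 58.8
```

>>> {"api": "carry_out", "payload": {
  "slide": [
    [0,0,0.0015],
    [0,0,0.003],
    [0,0,0.0045],
    [0,0,0.006],
    [0,0,0.006]
  ],
  "roll": [0,0,0,0,0],
  "claw": [0,0,0,0,0]
}}

```text
clock: 19.42
position: [562.1, -139.2, 328.9]
ee_rot: [-0.705, 0.71, 0.0, -0.0]
contact_force: [0.3, -0.5, -4.3]
gripper_width: 20.4
grasp_force: 58.8
```

>>> {"api": "carry_out", "payload": {
  "slide": [
    [0,0,0.001],
    [0,0,0.002],
    [0,0,0.003],
    [0,0,0.004],
    [0,0,0.004]
  ],
  "roll": [0,0,0,0,0],
  "claw": [0,0,0,0,0]
}}

```text
clock: 20.05
position: [562.1, -139.2, 325.0]
ee_rot: [-0.705, 0.71, 0.0, -0.0]
contact_force: [0.8, -0.7, -4.3]
gripper_width: 20.4
grasp_force: 58.8
```

>>> {"api": "carry_out", "payload": {
  "slide": [
    [0,0,0.001],
    [0,0,0.002],
    [0,0,0.003],
    [0,0,0.003]
  ],
  "roll": [0,0,0,0],
  "claw": [0,0,0,0]
}}

```text
clock: 20.55
position: [562.1, -139.2, 322.0]
ee_rot: [-0.705, 0.71, 0.0, -0.0]
contact_force: [-0.7, 0.6, -3.6]
gripper_width: 20.7
grasp_force: 58.8
```

>>> {"api": "carry_out", "payload": {
  "slide": [
    [0,0,0.001],
    [0,0,0.002],
    [0,0,0.003],
    [0,0,0.003]
  ],
  "roll": [0,0,0,0],
  "claw": [0,0,0,0]
}}

```text
clock: 21.05
position: [562.3, -139.3, 321.1]
ee_rot: [-0.705, 0.709, -0.001, 0.0]
contact_force: [-2.1, 1.2, 5.4]
gripper_width: 20.7
grasp_force: 59.9
```

```bash
python3 st.py
```

```text
[ 562.31 -139.32  321.05] 59.9389922618866 20.713412428596357 [-2.14  1.22  5.39] [0.31 0.91 0.  ]
punch_foot [(array([487.1, 308.3]), 0.79), (array([231. , 209.6]), 0.47)]
punch_handle [(array([387.6, 241.5]), 0.96), (array([444.5, 319.3]), 0.65), (array([223. , 189.4]), 0.55)]
0 collar [227.46 195.24] foot [232.54 214.88] [ 562.31 -139.32   38.35]
0.1 collar [228.45 195.82] foot [235.82 216.85] [ 562.31 -126.54   38.99]
0.2 collar [229.41 196.3 ] foot [239.02 218.55] [ 562.31 -113.89   40.91]
0.3 collar [230.34 196.7 ] foot [242.13 219.98] [ 562.31 -101.49   44.07]
collar plane 3660 (np.int64(2434), array([-0.  , -0.02,  1.  ]), array([ 561.72, -151.39,  129.19]))
```

The force rose from -4 to +5 N at TCP z = 321 mm. The foot is then at about z = 38 mm, which matches the pad height I saw. Easing off and letting go.

>>> {"api": "carry_out", "payload": {
  "slide": [
    [0,0,-0.001],
    [0,0,-0.0015],
    [0,0,-0.0015],
    [0,0,-0.0015],
    [0,0,-0.0015],
    [0,0,-0.0015]
  ],
  "roll": [0,0,0,0,0,0],
  "claw": [0,0,0.015,0.023,0.035,0.05]
}}

```text
clock: 22.0
position: [562.2, -139.2, 320.4]
ee_rot: [-0.705, 0.71, -0.0, 0.0]
contact_force: [-0.4, -0.9, 0.5]
gripper_width: 49.3
grasp_force: 0.0
```

>>> {"api": "carry_out", "payload": {
  "slide": [
    [0,0,0],
    [0,0,-0.02],
    [0,0,-0.05],
    [0,0,-0.09],
    [0,0,-0.13],
    [0,0,-0.16],
    [0,0,-0.16]
  ],
  "roll": [0,0,0,0,0,0,0],
  "claw": [0.055,0.055,0.055,0.055,0.055,0.055,0.055]
}}

```text
clock: 22.88
position: [562.2, -139.3, 483.6]
ee_rot: [-0.705, 0.71, -0.002, 0.002]
contact_force: [-0.3, -0.5, -0.1]
gripper_width: 55.3
grasp_force: 0.0
```

```bash
python3 - <<'E'
from h import *
np.set_printoptions(precision=2,suppress=True)
w=shot("wrist"); P,c=cloud(w,100,540,100,400)
k=P[(abs(P[:,0]-562)<30)&(abs(P[:,1]+139)<30)]
for z in range(80,210,6):
    a=k[(k[:,2]>=z)&(k[:,2]<z+6)]
    if len(a)>8: print(z,len(a),a.mean(0),a.min(0)[:2],a.max(0)[:2])
for im,n in((w,"wrist"),(shot("scene"),"scene")):
  for t in("punch_handle","keeper_pin"): print(n,t,[(np.round(q["at"],0),round(q["conf"],2),at_d(im,q["at"])) for q in place_of(im,t)[:4]])
E
```

```text
92 1676 [ 562.12 -147.98   96.75] [ 532.01 -168.88] [ 591.96 -109.1 ]
98 102 [ 559.34 -148.62   98.3 ] [ 532.29 -168.62] [ 591.69 -109.6 ]
122 70 [ 563.64 -149.57  127.15] [ 539.44 -161.6 ] [ 584.12 -121.44]
128 1212 [ 561.75 -144.7   129.44] [ 539.43 -161.22] [ 584.18 -121.4 ]
134 31 [ 562.57 -147.41  136.68] [ 552.64 -149.39] [ 572.77 -139.88]
140 31 [ 562.44 -147.53  142.92] [ 552.77 -149.7 ] [ 572.45 -141.05]
146 38 [ 562.07 -147.69  149.01] [ 552.08 -149.54] [ 572.25 -141.58]
152 38 [ 561.71 -146.88  155.15] [ 551.57 -149.59] [ 572.82 -139.99]
158 37 [ 562.5  -147.53  160.97] [ 552.46 -149.69] [ 572.6 -140.6]
164 41 [ 561.36 -147.39  167.1 ] [ 551.12 -149.61] [ 571.59 -138.28]
170 45 [ 562.3  -147.44  173.17] [ 552.11 -149.9 ] [ 572.92 -139.75]
176 44 [ 562.55 -147.61  179.01] [ 552.3  -150.02] [ 572.69 -140.4 ]
182 49 [ 561.92 -147.69  184.95] [ 551.72 -149.84] [ 572.44 -141.29]
188 649 [ 561.95 -139.8   192.88] [ 551.26 -149.87] [ 572.37 -128.5 ]
194 88 [ 561.95 -139.83  194.37] [ 552.79 -148.75] [ 571.5  -130.65]
wrist punch_handle [(array([315., 227.]), 0.57, array([ 564.04, -145.29,  194.12])), (array([121., 213.]), 0.22, array([ 770.98, -128.96,   59.73]))]
wrist keeper_pin []
scene punch_handle [(array([227., 190.]), 0.79, array([ 569.08, -126.72,  169.89])), (array([441., 318.]), 0.66, array([496.49, 500.72,  37.33])), (array([389., 242.]), 0.62, array([383.04, 277.4 ,  46.42]))]
scene keeper_pin [(array([397., 245.]), 0.47, array([459.33, 326.08, 174.47]))]
```

Released, the punch stands upright in the hole with its foot about 59 mm deep, and the keeper is still open. Handing in.

```bash
python3 -c "
from bench import job_done; print(job_done())"
```

```text
the job is handed in; nothing more can be done
None
```

The job is handed in (no verdict came back): the keeper is wide open, and the punch stands upright and released on the pad in the guide hole, its foot about 59 mm below the mouth. I kept clear of the mallet, beaker and jar.

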